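Fill the round stamp tin

ROBOT

A 6-joint arm with a two-finger parallel gripper is mounted at the origin on the work surface. World frame = base frame: x ahead of the robot, y to its left, z up, the work surface at z = 0. Lengths are in m, angles in degrees, forces in N, time in s.
With the tool pointing down it reaches from about 0.4 to 0.825 m from the base axis. Payload 7 kg.
Tool frame: the origin (TCP) lies at the very end of the fingers, on their centre line; the grasp point (between the pads) lies 19 mm behind it; x points along the fingers, y is the direction in which the jaws open and shut, and the axes are right-handed (so a half turn about x gives the same grasp; the last joint's range is limited). The gripper opens to 88 mm and grips with 3 to 60 N. Pads are 19 mm wide; open, the fingers measure 130 mm over their backs; the gripper's body (78 mm by 193 mm) begins 47 mm behind the grasp point.
Start: joints at [80.564, 20.546, 0.682, 0, -70.136, -16.507], TCP at [0.295, 0.607, 0.227] pointing down, gripper open.
Joint ranges: [-176.03, 176.03], [-82.01, 121.73], [-58.28, 71.71], [-173.87, 95.51], [-174.79, -0.11], [-173.66, 173.66]. Speed limits (degrees/s): [136.94, 136.94, 172.46, 180, 180, 180].

INTERFACE

Orientations are given as [roll, pitch, yaw] about the fixed x, y, z axes, in that order (R = Rz(yaw) Ry(pitch) Rx(roll)).
In Python, from plant import * gives the robot as it stands. The module is installed in compiled form; this text tells all that it offers.
- The arm moves only by the shell command python3 -m creep 'ROWS' [FORCE]. ROWS is a JSON object of lists of equal length, an entry for each row: "jaw": the closure, from -1 (fully open) to 1 (shut); "translation": the shift along the tool's x, y, z in m, a list of three; "roll": the turn about the tool's x in rad. A call has exactly 10 rows; each row shifts and turns the commanded pose from where the row before left it, along the tool's axes as they then stand; what a row does not reach is not made up. A row lasts 1/10 s, in which the tool goes at most 50 mm and 8.59 degrees, less where a joint would pass 70% of its speed; a pose out of reach is approached as far as the arm can. A call with a gripper value outside its range is refused whole. The fingers move at their own pace and stop on an object; FORCE is the grip in N (left out, the last holds). Time passes only in rows, so rows that do not move let the fingers close, or fill a call up. It gives the time, the measured TCP pose, the force and the opening at its end, in the units of the state.
- get_state(): the state, without advancing time (a new reading comes with each control period).
- capture(name): name is "scene" or "side" or "wrist"; returns a dict with "image" (384x512x3 uint8, red, green, blue), "fovy" (degrees; the focal length in pixels is half the picture's height over the tangent of half this angle, whatever the lens; pixels are square), "cx", "cy" (the principal point, pixels), "pose" (4x4, takes a point from camera to world coordinates); the wrist camera has in their place "tool_from_camera" (4x4, takes a point from camera to tool coordinates, whose origin is the TCP and whose axes are the tool frame's). Camera axes: x right, y up, looking along -z (the intrinsics and any distortion apply to the point x, -y, -z); pixel columns grow to the right and rows downward; lengths in m; the calibration is good to about 2 mm. The wrist camera is an equidistant fisheye: a pixel r from the principal point sees the ray r / f radians off the axis. A picture is of the moment at which its call begins: read the wrist's pose just before it. There is no depth.
- close_job(): hands the job in, once; it reports no verdict.
The state is a dict: "time_s": time; "joints": joint angles; "qd": joint speeds; "joint_torque": joint torques, N m; "tcp_pos": TCP position; "eef_rot": TCP orientation; "contact_force": force on the tool from outside, world axes, zero at the start; "moment": the same for the moment, N m; "gripper_width": finger opening in m.
Only numpy, scipy, OpenCV 4.12 (cv2) and the standard library are available. Lean on these libraries where they do the work, as an engineer would, in place of code of your own. Each camera call takes 0.05 s, during which the arm holds its last target.

TASK

Put the round stamp tin in order: take the two loose round stamps of the same size as the five already in the tin and stand them upright in its two empty places, one in the middle and one in the gap in the ring, so that six stand closely around one and both are flat on the tin's floor. The stamp with the smaller round base and the one with the square base do not belong in the tin.

Things in the scene. Friction and masses are not known exactly. Their poses are not given: they have to be found in the camera images.
- stamp_a_mid (a point): Centre, half-way up, of one of two alike loose stamps matching those in the tin. Pale turned wood, upright, z axis up, 62 mm tall, 40 to 100 g: round base 53 mm across, 14 mm thick (edges bevelled 5 mm below, 4 mm above), and a plain upright round handle 20 mm across from the base to the top, to grip from above. Underside 31 mm below this point, mid-handle 7 mm above it.
- stamp_b_mid (a point): The second matching loose stamp, like stamp_a in every way: centre, half-way up. Each stands left or right of the tin. Two stamps of the same wood with the same handles stand about as well and do not belong: one with a smaller round base (34 mm across), one with a square base (56 mm).
- middle_place (a point): Empty place in the middle of a fixed, shallow, open round steel tin: point on its inner floor, 3 mm above the table. Tin 180 mm across outside, 174 inside, rim 22 mm high. Seven places: the middle, and six around it 58 mm out, 60 degrees apart; five of these hold loose upright stamps like stamp_a (tops 65 mm above the table, some 5 mm between bases). x axis points to the empty outer place.
- ring_place (a point): Empty outer place: point on the tin's inner floor, 58 mm from middle_place along its x axis, half-way between the two nearest outer stamps. The tin may be turned any way round, so this can be on any side of the middle. x axis points outward, z up.
Not all that is in view belongs to the job. Leave any red or yellow look-alike of the part that bears stamp_a_mid alone. What is shaped like the part that bears stamp_b_mid but pink is not meant.

How it is judged (in metres and radians):
At the end, for the whole second after the job is handed in: One of the two matching stamps stands in the middle place and the other in the empty outer place (either way round), each with its axis within 15 mm of its place, flat on the tin's floor (not more than 6 mm above it) and upright within 10 degrees ((((horizontal distance between stamp_a_mid and middle_place below 0.015 m and z of stamp_a_mid in the frame of middle_place below 0.037 m and angle between stamp_a_mid's own z axis and vertical below 0.175 rad) and (horizontal distance between stamp_b_mid and ring_place below 0.015 m and z of stamp_b_mid in the frame of ring_place below 0.037 m and angle between stamp_b_mid's own z axis and vertical below 0.175 rad)) or ((horizontal distance between stamp_b_mid and middle_place below 0.015 m and z of stamp_b_mid in the frame of middle_place below 0.037 m and angle between stamp_b_mid's own z axis and vertical below 0.175 rad) and (horizontal distance between stamp_a_mid and ring_place below 0.015 m and z of stamp_a_mid in the frame of ring_place below 0.037 m and angle between stamp_a_mid's own z axis and vertical below 0.175 rad)))); the robot touches nothing.
It also fails if it takes over 54 s, if anything falls off the work surface, if the arm or the gripper's body presses on something with over 40 N, if the wrist force passes 120 N, or if a joint passes its speed limit or range.

## Working session

There is one attempt and no reset: what is moved stays moved. The work goes in short steps, Python scripts to look and compute and a shell command to move; the robot and the scene stay as the last step left them, time stands still between calls to the robot, and variables do not carry over. Pictures are saved under pics/ and viewed, and the job is handed in when it is done.

```bash
mkdir -p pics
python3 - <<'E'
from plant import *
import cv2
s=get_state(); print({k:(v if not hasattr(v,'tolist') else v.tolist()) for k,v in s.items()})
for n in ("scene","side","wrist"):
    c=capture(n); cv2.imwrite(f"pics/{n}0.png",c["image"][:,:,::-1])
    print(n,{k:(v.round(4).tolist() if hasattr(v,'tolist') else v) for k,v in c.items() if k!="image"})
E
```

```text
{'time_s': 0.0, 'joints': [80.56475609672145, 20.592004678696185, 0.6330267699783709, -0.017132889679691742, -70.13523564209139, -16.50594844869557], 'qd': [-0.036277811292761704, -0.027026938222131893, -0.03832010469525671, -0.03915046891691765, -0.03731338558190213, 0.07319070087894271], 'joint_torque': [-0.0014130617273622192, -58.27185273170471, 29.30501103401184, 6.996990144252777, 0.0069546885788440704, -0.00015424753655679524], 'tcp_pos': [0.29511618811735185, 0.6065292693184592, 0.22561997475383808], 'eef_rot': [96.8062490141102, 89.90441924100452, -109.14077836283855], 'contact_force': [0.5345929968519525, 0.19128915554738746, 0.5788092949134928], 'moment': [0.02215662346585387, -0.0098068592949131, -0.022925825226595472], 'gripper_width': 0.08751376410560666}
scene {'fovy': 56.99483748595561, 'cx': 260.2517014602764, 'cy': 189.0372220164402, 'pose': [[-0.7614, -0.4615, 0.4553, 0.8755], [0.6482, -0.5544, 0.522, 0.4683], [0.0115, 0.6926, 0.7213, 0.6755], [0.0, 0.0, 0.0, 1.0]]}
side {'fovy': 53.79949280271556, 'cx': 258.73757865371954, 'cy': 188.17317671960743, 'pose': [[-0.8277, 0.2583, -0.4982, 0.0606], [-0.5612, -0.3818, 0.7344, 0.6527], [-0.0006, 0.8874, 0.4609, 0.4825], [0.0, 0.0, 0.0, 1.0]]}
wrist {'fovy': 65.70646984690485, 'cx': 259.70228790289866, 'cy': 189.90613305675961, 'tool_from_camera': [[-0.0004, 0.2522, -0.9677, -0.1594], [1.0, 0.0022, 0.0002, -0.0014], [0.0022, -0.9677, -0.2522, -0.067], [0.0, 0.0, 0.0, 1.0]]}
```

View pics/scene0.png

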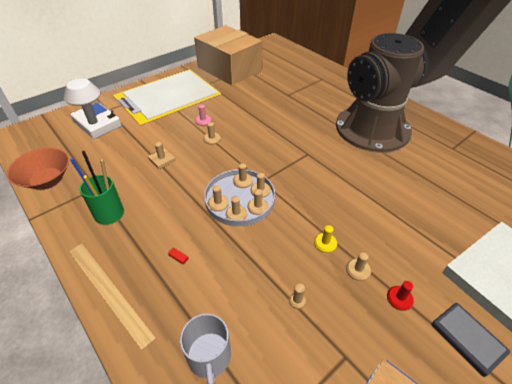

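View pics/side0.png

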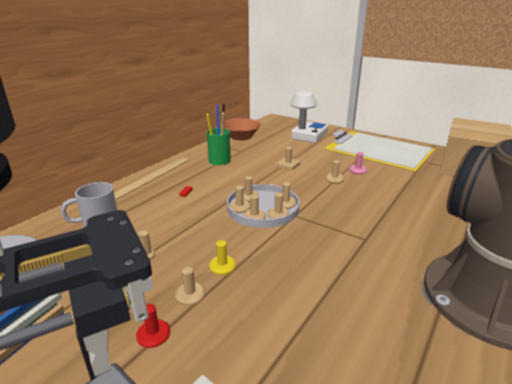

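View pics/wrist0.png

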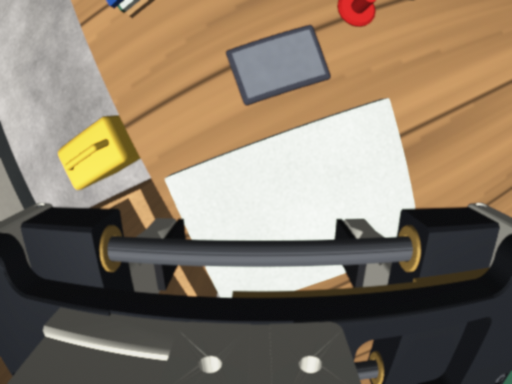

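Scene view: loose wooden stamps at (360,266), (299,297), (212,133) and a square one at (161,155); look-alikes are yellow (327,239), red (402,296), pink (203,115). The tin is at (240,197). Next, close crops.

Run:
```python
import cv2,numpy as np
im=cv2.imread("pics/scene0.png")
def crop(u,v,h=26,k=7.5): 
    return cv2.resize(im[v-h:v+h,u-h:u+h],None,fx=k,fy=k,interpolation=cv2.INTER_CUBIC)
a=np.hstack([crop(360,266),crop(299,297)]);
b=np.hstack([crop(212,133),crop(161,155)])
o=np.vstack([a,b]); o=cv2.resize(o,(600,600)); cv2.imwrite("pics/crops.png",o)
t=cv2.resize(im[160:235,195:285],None,fx=7,fy=7,interpolation=cv2.INTER_CUBIC); cv2.imwrite("pics/tin.png",t)
```

```text
(no output)
```

View pics/crops.png

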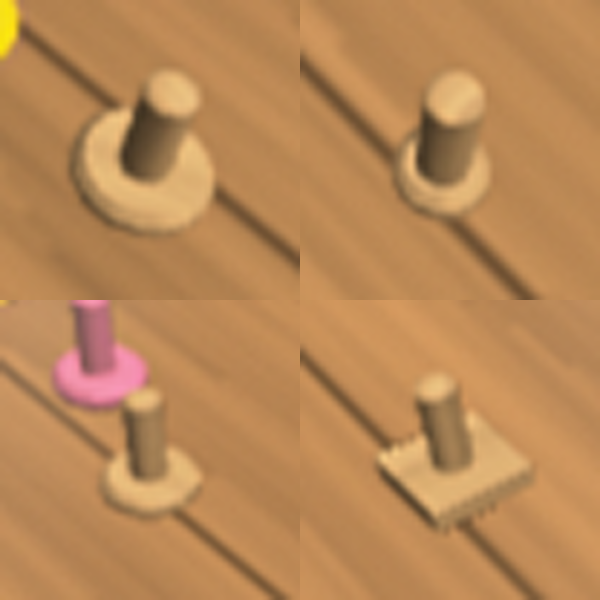

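View pics/tin.png

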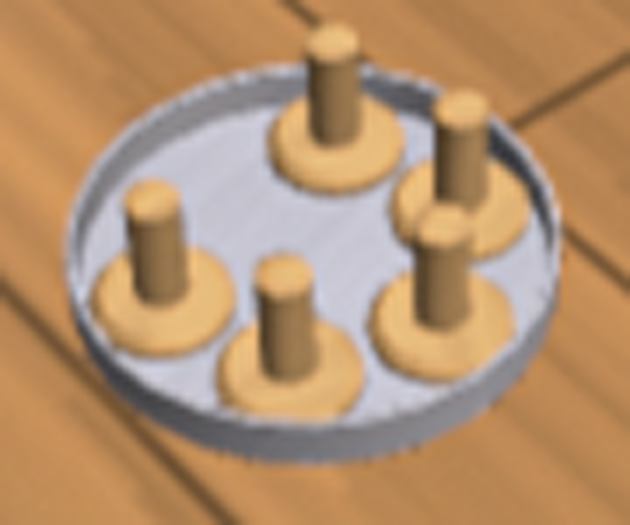

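```bash
cat > h.py <<'E'
import numpy as np,cv2
from scipy.optimize import least_squares
SC=dict(fovy=56.99483748595561,cx=260.2517014602764,cy=189.0372220164402)
P=np.array([[-0.7614,-0.4615,0.4553,0.8755],[0.6482,-0.5544,0.522,0.4683],[0.0115,0.6926,0.7213,0.6755],[0,0,0,1]])
SD=dict(fovy=53.79949280271556,cx=258.73757865371954,cy=188.17317671960743)
PS=np.array([[-0.8277,0.2583,-0.4982,0.0606],[-0.5612,-0.3818,0.7344,0.6527],[-0.0006,0.8874,0.4609,0.4825],[0,0,0,1]])
def ray(u,v,c):
    f=192/np.tan(np.radians(c["fovy"]/2)); return np.array([(u-c["cx"])/f,-(v-c["cy"])/f,-1.])
def onz(u,v,z,c=SC,p=P):
    d=p[:3,:3]@ray(u,v,c); o=p[:3,3]; return o+d*(z-o[2])/d[2]
def fitring(pts):
    pts=np.array(pts)[:,:2]
    best=None
    for g in range(0,60,10):
      def res(q,full=False):
        r=[]
        for p in pts:
            a=np.arctan2(p[1]-q[1],p[0]-q[0]); k=np.round((a-q[2])/(np.pi/3)); a2=q[2]+k*np.pi/3
            r+=[p[0]-q[0]-.058*np.cos(a2),p[1]-q[1]-.058*np.sin(a2)]
        return np.array(r)
      s=least_squares(res,[*pts.mean(0),np.radians(g)])
      if best is None or s.cost<best.cost: best=s
    q=best.x; used=[int(np.round((np.arctan2(p[1]-q[1],p[0]-q[0])-q[2])/(np.pi/3)))%6 for p in pts]
    k=[i for i in range(6) if i not in used]
    print("centre",q[:2].round(4),"used",used,"resid mm",(1000*best.fun).round(1))
    for i in k:
        a=q[2]+i*np.pi/3; print("gap",(q[:2]+.058*np.array([np.cos(a),np.sin(a)])).round(4),"dir deg",np.degrees(a)%360)
    return q
E
python3 - <<'E'
from h import *
for n,u,v in (("A",364,256.5),("B",211,124.3),("small",299.9,288),("square",158.9,144.3)):
    p=onz(u-.3,v-.3,.062); print(n,p.round(4),np.hypot(*p[:2]).round(3))
print("A base",np.linalg.norm(onz(334+72/5.77,240+170/5.77,.008)-onz(334+215/5.77,240+170/5.77,.008)))
print("B base",np.linalg.norm(onz(186+102/5.77,107+178/5.77,.008)-onz(186+202/5.77,107+178/5.77,.008)))
print("small base",np.linalg.norm(onz(273+97/5.77,271+170/5.77,.008)-onz(273+190/5.77,271+170/5.77,.008)))
pts=[onz(195+x/7-.4,160+y/7-.4,.065) for x,y in ((333,42),(461,108),(445,224),(284,275),(153,200))]
print(np.round(pts,4)); fitring(pts)
# rim ellipse extents
im=cv2.imread("pics/side0.png")
o=np.hstack([cv2.resize(im[175:235,215:315],None,fx=4,fy=4,interpolation=cv2.INTER_CUBIC),cv2.resize(im[255:315,160:220],(240,240),interpolation=cv2.INTER_CUBIC)])
cv2.imwrite("pics/sidecrop.png",o)
cv2.imwrite("pics/sideB.png",cv2.resize(im[150:190,310:380],None,fx=8,fy=8,interpolation=cv2.INTER_CUBIC))
E
```

```text
A [0.4491 0.3043 0.062 ] 0.542
B [ 0.4289 -0.268   0.062 ] 0.506
small [0.5992 0.27   0.062 ] 0.657
square [ 0.5909 -0.2826  0.062 ] 0.655
A base 0.05362358770307614
B base 0.052416529110656564
small base 0.03246717103095927
[[ 0.4718 -0.0662  0.065 ]
 [ 0.4584 -0.01    0.065 ]
 [ 0.4994  0.0298  0.065 ]
 [ 0.5556  0.0133  0.065 ]
 [ 0.5689 -0.0428  0.065 ]]
centre [ 0.5136 -0.0265] used [3, 2, 1, 0, 5] resid mm [ 0.3  0.2  0.5  0.1 -0.5 -0.2  0.1 -0.2 -0.3  0. ]
gap [ 0.5272 -0.0828] dir deg 283.615254871715
```

View pics/sidecrop.png

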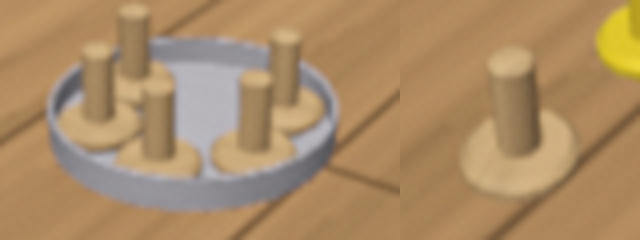

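View pics/sideB.png

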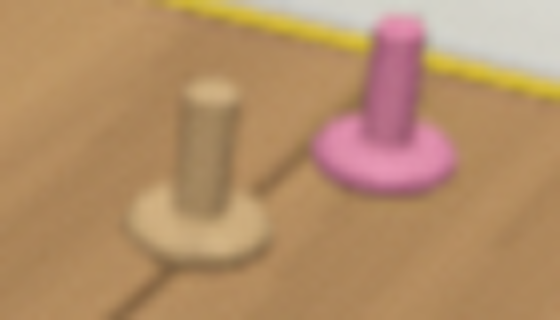

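```bash
cat >> h.py <<'E'
from scipy.spatial.transform import Rotation as Ro
def st():
    from plant import get_state
    s=get_state(); R=Ro.from_euler("xyz",s["eef_rot"],degrees=True).as_matrix(); return s,R
def plan(x,y,z,yaw=None):
    s,R=st(); t=np.array(s["tcp_pos"]); d=np.array([x,y,z])-t
    ya=np.degrees(np.arctan2(R[1,1],R[0,1])); print("t",round(s["time_s"],2),"tcp",t.round(4),"jaw yaw",round(ya,2),"x axis",R[:,0].round(3),"w",round(s["gripper_width"],4),"F",np.round(s["contact_force"],1))
    print("delta tool:",(R.T@d).round(4), "j",np.round(s["joints"],1))
    if yaw is not None:
        e=(yaw-ya+90)%180-90; print("world yaw turn",round(e,2),"deg -> roll rad about tool x(down):",round(-np.radians(e),4))
        # delta in the frame after the turn
        c=Ro.from_rotvec(np.radians(e)*np.array([0,0,1])).as_matrix(); print("delta in turned tool frame",((c@R).T@d).round(4))
E
python3 - <<'E'
from h import *
print(onz(187.8,270.3,.062,SD,PS).round(4),onz(336.3,161.3,.062,SD,PS).round(4))
fitring([onz(215+x/4-.3,175+y/4-.3,.065,SD,PS) for x,y in ((134,13),(97,52),(158,86),(255,78),(285,37))])
plan(.449,.304,.13,13.6)
E
```

```text
[0.445  0.3011 0.062 ] [ 0.4271 -0.2734  0.062 ]
centre [ 0.5112 -0.0287] used [5, 0, 1, 2, 3] resid mm [-1.6  0.7 -0.4  0.4  0.8 -1.2  1.4 -0.5 -0.1  0.5]
gap [ 0.5252 -0.085 ] dir deg 283.9207470859824
t 0.15 tcp [0.2952 0.6067 0.2259] jaw yaw -115.95 x axis [-0.    -0.001 -1.   ] w 0.0878 F [0.6 0.3 0.2]
delta tool: [ 0.0962  0.2047 -0.2707] j [ 80.6  20.6   0.6  -0.  -70.1 -16.5]
world yaw turn -50.45 deg -> roll rad about tool x(down): 0.8806
delta in turned tool frame [ 0.0958 -0.0785 -0.3303]
```

The matching stamps are (360,266) with a base of about 53 mm and (212,133) with a base of about 52 mm. The small one (299,297) measures 32 mm, the square one is (161,155), and the coloured ones are excluded. The side view agrees to within about 4 mm. I'll move toward A and look with the wrist camera.

```bash
python3 -m creep '{"jaw":[0.1,0.1,0.1,0.1,0.1,0.1,0.1,0.1,0.1,0.1],"translation":[[0,0,0],[0,0,0],[0,0,0],[0,0,0],[0,0,0],[0,0,0],[0.01,-0.015,-0.045],[0.01,-0.015,-0.045],[0.01,-0.015,-0.045],[0.01,-0.015,-0.045]],"roll":[0.1467,0.1467,0.1467,0.1467,0.1467,0.147,0,0,0,0]}' 20
python3 - <<'E'
from h import *
plan(.447,.3027,.13,13.6)
E
```

```text
time_s: 1.15
tcp_pos: [0.3964, 0.4444, 0.186]
eef_rot: [134.7, 90.0, -121.7]
contact_force: [0.6, 0.0, 0.4]
gripper_width: 0.0395
t 1.15 tcp [0.3964 0.4444 0.186 ] jaw yaw -166.36 x axis [-0. -0. -1.] w 0.0395 F [0.6 0.  0.4]
delta tool: [ 0.056  -0.0157 -0.1497] j [ 67.1  14.8 -13.   -0.  -62.2 -53.4]
world yaw turn -0.04 deg -> roll rad about tool x(down): 0.0007
delta in turned tool frame [ 0.056  -0.0158 -0.1496]
```

```bash
python3 -m creep '{"jaw":[0.1,0.1,0.1,0.1,0.1,0.1,0.1,0.1,0.1,0.1],"translation":[[0.015,-0.005,-0.03],[0.015,-0.005,-0.03],[0.015,-0.005,0],[0,0,0],[0,0,0],[0,0,0],[0,0,0],[0,0,0],[0,0,0],[0,0,0]],"roll":[0,0,0,0,0,0,0,0,0,0]}' 20
cat >> h.py <<'E'
TFC=np.array([[-0.0004,0.2522,-0.9677,-0.1594],[1.0,0.0022,0.0002,-0.0014],[0.0022,-0.9677,-0.2522,-0.067],[0,0,0,1]])
WF=192/np.tan(np.radians(65.70646984690485/2)); WC=(259.70228790289866,189.90613305675961)
def wray(u,v):
    dx,dy=u-WC[0],v-WC[1]; r=np.hypot(dx,dy); th=r/WF; s=np.sin(th)/max(r,1e-9)
    return np.array([dx*s,-dy*s,-np.cos(th)])
def wonz(u,v,z,t,R):
    M=np.eye(4);M[:3,:3]=R;M[:3,3]=t; C=M@TFC; d=C[:3,:3]@wray(u,v); o=C[:3,3]; return o+d*(z-o[2])/d[2]
def wpix(p,t,R):
    M=np.eye(4);M[:3,:3]=R;M[:3,3]=t; q=np.linalg.inv(M@TFC)@np.append(p,1); a=np.array([q[0],-q[1],-q[2]])
    th=np.arctan2(np.hypot(a[0],a[1]),a[2]); r=np.hypot(a[0],a[1]); return WC[0]+WF*th*a[0]/r,WC[1]+WF*th*a[1]/r
def wsnap(name):
    from plant import capture
    s,R=st(); t=np.array(s["tcp_pos"]); c=capture("wrist"); im=c["image"][:,:,::-1].copy(); cv2.imwrite(f"pics/{name}.png",im); np.savez(f"pics/{name}.npz",t=t,R=R); return im,t,R
E
python3 - <<'E'
from h import *
im,t,R=wsnap("wA"); plan(.447,.3027,.13,13.6); print(wpix((.447,.3027,.062),t,R))
E
```

```text
time_s: 2.15
tcp_pos: [0.4246, 0.3915, 0.1417]
eef_rot: [-39.9, 90.0, 63.8]
contact_force: [-0.9, 0.3, 0.6]
gripper_width: 0.0391
t 2.2 tcp [0.4246 0.3915 0.1417] jaw yaw -166.38 x axis [ 0.  0. -1.] w 0.0394 F [-0.3 -0.6 -0.1]
delta tool: [ 0.0117 -0.0009 -0.0916] j [ 62.1  15.4 -18.5  -0.  -56.  -48.5]
world yaw turn -0.02 deg -> roll rad about tool x(down): 0.0004
delta in turned tool frame [ 0.0117 -0.0009 -0.0916]
(np.float64(260.2019630975051), np.float64(83.59033447125007))
```

View pics/wA.png

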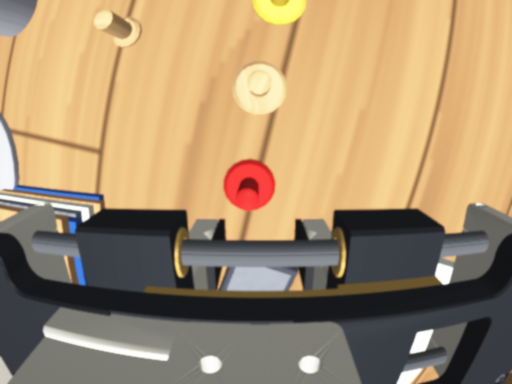

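Wrist view: stamp A has its base at about (260,89) and its top at about (260,77). Red is at (249,185), yellow at (280,5), and the small-based stamp at (118,28). Measuring A more closely.

Run:
```python
import cv2
im=cv2.imread("pics/wA.png"); cv2.imwrite("pics/wAc.png",cv2.resize(im[55:125,220:300],None,fx=7,fy=7,interpolation=cv2.INTER_CUBIC))
```

```text
(no output)
```

View pics/wAc.png

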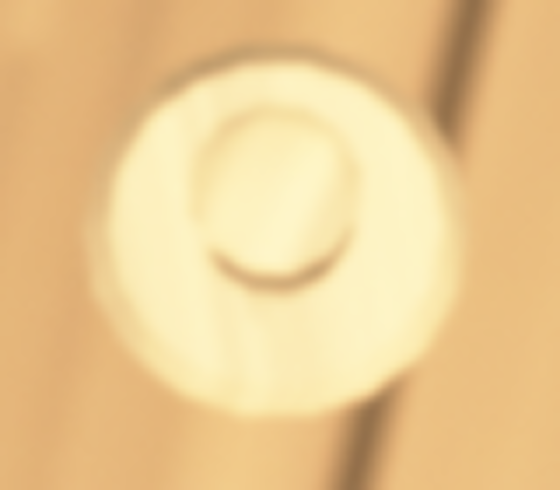

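Run:
```python
from h import *
d=np.load("pics/wA.npz"); t,R=d["t"],d["R"]
print(wonz(258.9,81.4,.062,t,R).round(4),wonz(259,87.7,.008,t,R).round(4), "dia",np.linalg.norm(wonz(220+88/7,87.7,.008,t,R)-wonz(220+465/7,87.7,.008,t,R)))
print("red",wonz(247,200,.062,t,R).round(4), wonz(249,185,.008,t,R))
p=(wonz(258.9,81.4,.062,t,R)+wonz(259,87.7,.008,t,R))/2
plan(p[0],p[1],.024,13.6)
```

```text
[0.4484 0.3012 0.062 ] [0.4484 0.3015 0.008 ] dia 0.05239930839919556
red [0.4354 0.3983 0.062 ] [0.43555464 0.39856464 0.008     ]
t 2.2 tcp [0.4246 0.3915 0.1417] jaw yaw -166.38 x axis [ 0.  0. -1.] w 0.0394 F [-0.3 -0.6 -0.1]
delta tool: [ 0.1177 -0.0019 -0.0932] j [ 62.1  15.4 -18.5  -0.  -56.  -48.5]
world yaw turn -0.02 deg -> roll rad about tool x(down): 0.0004
delta in turned tool frame [ 0.1177 -0.002  -0.0932]
```

```bash
python3 -m creep '{"jaw":[0.1,0.1,0.1,0.1,0.1,0.1,0.1,0.1,0.1,0.1],"translation":[[0,-0.001,-0.0466],[0,-0.001,-0.0466],[0,0,0],[0,0,0],[0.03,0,0],[0.03,0,0],[0.03,0,0],[0,0,0],[0,0,0],[0,0,0]],"roll":[0,0,0,0,0,0,0,0,0,0]}' 20
python3 - <<'E'
from h import *
plan(.4484,.3013,.022,13.6)
E
```

```text
time_s: 3.2
tcp_pos: [0.4493, 0.3025, 0.0531]
eef_rot: [-60.2, 89.9, 43.4]
contact_force: [0.3, 0.5, 0.2]
gripper_width: 0.0394
t 3.2 tcp [0.4493 0.3025 0.0531] jaw yaw -166.34 x axis [ 0.002  0.002 -1.   ] w 0.0394 F [0.3 0.5 0.2]
delta tool: [ 0.0311  0.0012 -0.001 ] j [ 54.7  18.3 -28.6   0.  -42.9 -41.1]
world yaw turn -0.06 deg -> roll rad about tool x(down): 0.0011
delta in turned tool frame [ 0.0311  0.0012 -0.001 ]
```

```bash
python3 -m creep '{"jaw":[0.1,0.1,0.1,0.1,0.1,0.6,0.6,0.6,0.6,0.6],"translation":[[0.011,0.0012,-0.001],[0.01,0,0],[0.01,0,0],[0,0,0],[0,0,0],[0,0,0],[0,0,0],[0,0,0],[0,0,0],[0,0,0]],"roll":[0,0,0,0,0,0,0,0,0,0]}' 20
python3 - <<'E'
from h import *
plan(.5124,-0.0276,.14,13.6)
E
```

```text
time_s: 4.2
tcp_pos: [0.4477, 0.3001, 0.0208]
eef_rot: [-55.5, 90.0, 48.1]
contact_force: [-0.4, 0.8, 1.6]
gripper_width: 0.0193
t 4.2 tcp [0.4477 0.3001 0.0208] jaw yaw -166.39 x axis [ 0.  0. -1.] w 0.0193 F [-0.4  0.8  1.6]
delta tool: [-0.1193  0.0142 -0.3337] j [ 54.7  20.8 -30.5   0.  -38.6 -41.1]
world yaw turn -0.01 deg -> roll rad about tool x(down): 0.0002
delta in turned tool frame [-0.1193  0.0141 -0.3337]
```

```bash
python3 -m creep '{"jaw":[1,1,1,1,1,1,1,1,1,1],"translation":[[0,0,0],[0,0,0],[-0.02,0,0],[-0.04,0,0],[-0.04,0,0],[-0.02,0.002,-0.02],[0,0.003,-0.04],[0,0.003,-0.04],[0,0.003,-0.04],[0,0.003,-0.03]],"roll":[0,0,0,0,0,0,0,0,0,0]}' 25
python3 - <<'E'
from h import *
plan(.5124,-0.0276,.14,13.6)
E
```

```text
time_s: 5.2
tcp_pos: [0.4736, 0.1294, 0.1404]
eef_rot: [87.2, 90.0, -169.2]
contact_force: [0.0, 0.1, -0.4]
gripper_width: 0.0193
t 5.2 tcp [0.4736 0.1294 0.1404] jaw yaw -166.42 x axis [-0. -0. -1.] w 0.0193 F [ 0.   0.1 -0.4]
delta tool: [ 0.0004 -0.0009 -0.1617] j [ 38.3   7.6 -29.   -0.  -53.4 -24.7]
world yaw turn 0.02 deg -> roll rad about tool x(down): -0.0004
delta in turned tool frame [ 0.0004 -0.0008 -0.1617]
```

```bash
python3 -m creep '{"jaw":[1,1,1,1,1,1,1,1,1,1],"translation":[[-0.005,0,-0.025],[-0.005,0,-0.025],[0,0,0],[0,0,0],[0,0,0],[0,0,0],[0,0,0],[0,0,0],[0,0,0],[0,0,0]],"roll":[0,0,0,0,0,0,0,0,0,0]}' 25
python3 - <<'E'
from h import *
im,t,R=wsnap("wT"); plan(.5124,-.0276,.14,13.6); print(wpix((.5124,-.0276,.003),t,R))
E
```

```text
time_s: 6.2
tcp_pos: [0.4857, 0.083, 0.1505]
eef_rot: [121.6, 90.0, -134.8]
contact_force: [-0.4, -1.0, -0.4]
gripper_width: 0.0193
t 6.25 tcp [0.4857 0.083  0.1506] jaw yaw -166.38 x axis [ 0.  0. -1.] w 0.0191 F [-0.4  0.9 -0.3]
delta tool: [ 1.060e-02  1.000e-04 -1.137e-01] j [ 32.6   7.2 -28.   -0.  -54.8 -19. ]
world yaw turn -0.02 deg -> roll rad about tool x(down): 0.0003
delta in turned tool frame [ 1.060e-02  1.000e-04 -1.137e-01]
(np.float64(260.9816420895024), np.float64(69.1726347259186))
```

View pics/wT.png

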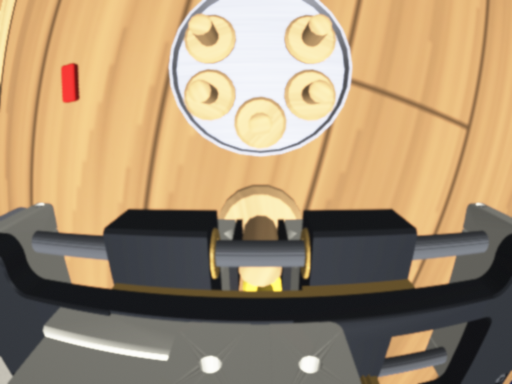

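The tin is centred at about (261,72), with five stamp bases at (211,40), (310,40), (210,95), (311,95) and (260,122). The gap is at the top. The held stamp is visible at about (260,210).

Run:
```python
import cv2
im=cv2.imread("pics/wT.png"); cv2.imwrite("pics/wTc.png",cv2.resize(im[0:160,160:360],None,fx=3.75,fy=3.75,interpolation=cv2.INTER_CUBIC))
```

```text
(no output)
```

View pics/wTc.png

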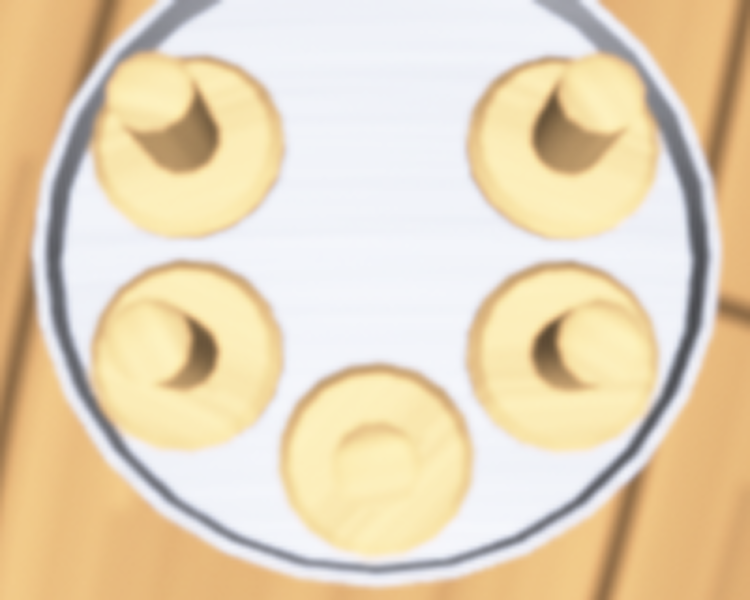

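Run:
```python
from h import *
d=np.load("pics/wT.npz"); t,R=d["t"],d["R"]
f=lambda x,y,z: wonz(160+(x+.5)/3.75-.5,(y+.5)/3.75-.5,z,t,R)
fitring([f(x,y,.010) for x,y in ((188,147),(562,148),(187.5,356),(562.5,356),(376,459.5))])
fitring([f(x,y,.065) for x,y in ((150,92),(603,92),(150,345),(602,345))])
# held stamp base, visible upper edge around v=185..; predict
g=t+np.array([0,0,-.0198+.008]); print("pred held base ctr",wpix(g,t,R))
for dz in (-.0265,): print(wpix(g+R[:,2]*dz,t,R), wpix(g+R[:,1]*.0265,t,R))
```

```text
centre [ 0.5144 -0.0303] used [5, 3, 0, 2, 1] resid mm [ 0.1 -0.2  0.1  0.  -0.1  0.1  0.1  0.2 -0.2 -0.1]
gap [ 0.5279 -0.0867] dir deg 283.48956359265657
centre [ 0.514  -0.0296] used [5, 3, 0, 2] resid mm [-0.  -0.4  0.1 -0.4 -0.7  0.2  0.6  0.5]
gap [0.5005 0.0268] dir deg 103.48441592469318
gap [ 0.5275 -0.086 ] dir deg 283.48441592469317
pred held base ctr (np.float64(262.106831453359), np.float64(225.00970069167332))
(np.float64(262.11182451393563), np.float64(183.16687998800035)) (np.float64(304.7203355569), np.float64(224.64919042556988))
```

Run:
```python
from h import *
plan(.5143,-.0312,.14,13.5)
```

```text
t 6.25 tcp [0.4857 0.083  0.1506] jaw yaw -166.38 x axis [ 0.  0. -1.] w 0.0191 F [-0.4  0.9 -0.3]
delta tool: [ 0.0106 -0.0009 -0.1177] j [ 32.6   7.2 -28.   -0.  -54.8 -19. ]
world yaw turn -0.12 deg -> roll rad about tool x(down): 0.0021
delta in turned tool frame [ 0.0106 -0.0011 -0.1177]
```

```bash
python3 -m creep '{"jaw":[1,1,1,1,1,1,1,1,1,1],"translation":[[0,-0.001,-0.02],[0,0,-0.04],[0,0,-0.04],[0,0,-0.0177],[0,0,0],[0.02,0,0],[0.02,0,0],[0,0,0],[0,0,0],[0,0,0]],"roll":[0,0,0,0,0,0,0,0,0,0]}' 25
python3 - <<'E'
from h import *
plan(.5143,-.0312,.0245,13.5)
E
```

```text
time_s: 7.25
tcp_pos: [0.5152, -0.0309, 0.1116]
eef_rot: [-98.5, 89.9, 5.2]
contact_force: [-0.1, -0.1, -0.5]
gripper_width: 0.0194
t 7.25 tcp [ 0.5152 -0.0309  0.1116] jaw yaw -166.35 x axis [ 0.002  0.    -1.   ] w 0.0194 F [-0.1 -0.1 -0.5]
delta tool: [ 0.0871  0.0011 -0.0001] j [ 18.4  11.8 -28.2   0.  -49.9  -4.8]
world yaw turn -0.15 deg -> roll rad about tool x(down): 0.0026
delta in turned tool frame [ 0.0871  0.0011 -0.0001]
```

```bash
python3 -m creep '{"jaw":[1,1,1,1,1,1,1,1,1,1],"translation":[[0.02,0.0005,0],[0.02,0,0],[0.02,0,0],[0.005,0,0],[0,0,0],[0,0,0],[0,0,0],[0,0,0],[0,0,0],[0,0,0]],"roll":[0,0,0,0,0,0,0,0,0,0]}' 25
python3 - <<'E'
from h import *
plan(.5143,-.0312,.0245,13.5)
from plant import capture
for n in ("scene","side"):
    cv2.imwrite(f"pics/{n}1.png",capture(n)["image"][:,:,::-1])
a=cv2.imread("pics/scene1.png")[150:240,190:290]; b=cv2.imread("pics/side1.png")[150:240,210:320]
cv2.imwrite("pics/pl1.png",np.hstack([cv2.resize(a,(400,360)),cv2.resize(b,(400,327))[:327],]) if 0 else np.hstack([cv2.resize(a,(400,360)),cv2.resize(b,(400,360))]))
E
```

```text
time_s: 8.25
tcp_pos: [0.5141, -0.0314, 0.0459]
eef_rot: [-87.8, 90.0, 15.8]
contact_force: [0.1, -1.0, -1.3]
gripper_width: 0.0195
t 8.25 tcp [ 0.5141 -0.0314  0.0459] jaw yaw -166.39 x axis [ 0.  0. -1.] w 0.0195 F [ 0.1 -1.  -1.3]
delta tool: [ 0.0214 -0.0002  0.0001] j [ 18.4  16.9 -32.3   0.  -40.8  -4.8]
world yaw turn -0.11 deg -> roll rad about tool x(down): 0.0019
delta in turned tool frame [ 0.0214 -0.0002  0.0001]
```

View pics/pl1.png

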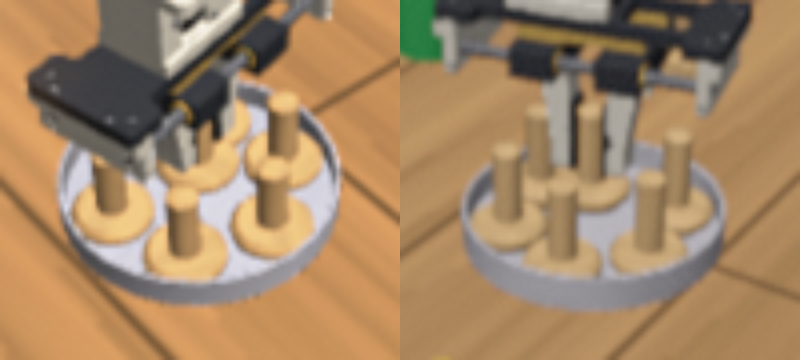

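Both views show the held stamp centred among the others and clear of them. Lowering it.

```bash
python3 -m creep '{"jaw":[1,1,1,1,1,1,1,1,1,1],"translation":[[0.005,0,0],[0.005,0,0],[0.005,0,0],[0.004,0,0],[0.002,0,0],[0,0,0],[0,0,0],[0,0,0],[0,0,0],[0,0,0]],"roll":[0,0,0,0,0,0,0,0,0,0]}' 25
```

```text
time_s: 9.35
tcp_pos: [0.514, -0.0314, 0.0247]
eef_rot: [-82.0, 90.0, 21.6]
contact_force: [-0.1, 0.3, -0.8]
gripper_width: 0.0192
```

```bash
python3 -m creep '{"jaw":[1,1,1,1,0.3,0.1,0.1,0.1,0.1,0.1],"translation":[[0.001,0,0],[0,0,0],[0,0,0],[0,0,0],[0,0,0],[0,0,0],[0,0,0],[0,0,0],[0,0,0],[0,0,0]],"roll":[0,0,0,0,0,0,0,0,0,0]}' 25
python3 -m creep '{"jaw":[0.1,0.1,0.1,0.1,0.1,0.1,0.1,0.1,0.1,0.1],"translation":[[-0.01,0,0],[-0.02,0,0],[-0.03,0,0],[-0.04,0,0],[-0.03,0,0],[-0.02,0,0.04],[0,0,0.04],[0,0,0.03],[0,0,0],[0,0,0]],"roll":[0,0,0,0,0,0,0,0,0,0]}' 25
python3 - <<'E'
from h import *
im,t,R=wsnap("wT2"); plan(.4285,-.273,.14,13.5)
E
```

```text
time_s: 10.35
tcp_pos: [0.5139, -0.0314, 0.0235]
eef_rot: [82.0, 90.0, -174.4]
contact_force: [-0.8, -0.9, 0.3]
gripper_width: 0.0394
time_s: 11.35
tcp_pos: [0.4879, 0.076, 0.1743]
eef_rot: [-80.1, 90.0, 23.6]
contact_force: [-0.4, 0.2, 0.4]
gripper_width: 0.0392
t 11.4 tcp [0.488  0.0755 0.1741] jaw yaw -166.34 x axis [ 0.  0. -1.] w 0.0397 F [-0.1 -0.4  0.2]
delta tool: [ 0.034   0.1401 -0.3246] j [ 31.6   5.9 -26.1   0.  -58.  -18. ]
world yaw turn -0.16 deg -> roll rad about tool x(down): 0.0027
delta in turned tool frame [ 0.034   0.1392 -0.3249]
```

View pics/wT2.png

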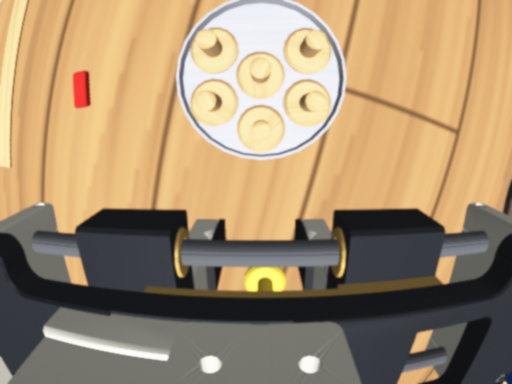

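The middle stamp sits centred at (261,75) and the other five are undisturbed. Next, to B.

```bash
python3 -m creep '{"jaw":[0.1,0.1,0.1,0.1,0.1,0.1,0.1,0.1,0.1,0.1],"translation":[[0,0.01,-0.015],[0,0.02,-0.035],[0,0.02,-0.035],[0,0.02,-0.035],[0.005,0.02,-0.035],[0.005,0.02,-0.035],[0.005,0.02,-0.03],[0.005,0.009,-0.015],[0,0,0],[0,0,0]],"roll":[0,0,0,0,0,0,0,0,0,0]}' 25
python3 - <<'E'
from h import *
plan(.4285,-.273,.14,13.5)
E
```

```text
time_s: 12.4
tcp_pos: [0.4074, -0.1868, 0.1535]
eef_rot: [81.8, 90.0, -174.8]
contact_force: [-0.1, -1.0, 0.8]
gripper_width: 0.0397
t 12.4 tcp [ 0.4074 -0.1868  0.1535] jaw yaw -166.56 x axis [-0. -0. -1.] w 0.0397 F [-0.1 -1.   0.8]
delta tool: [ 0.0135 -0.0005 -0.0887] j [  0.7   2.6 -32.8   0.  -54.7  12.7]
world yaw turn 0.06 deg -> roll rad about tool x(down): -0.001
delta in turned tool frame [ 0.0135 -0.0004 -0.0887]
```

```bash
python3 -m creep '{"jaw":[0.1,0.1,0.1,0.1,0.1,0.1,0.1,0.1,0.1,0.1],"translation":[[0,0,0],[0,0,0],[0,0,0],[0,0,0],[0,0,0],[0,0,0],[0,0,0],[0,0,0],[0,0,0],[0,0,0]],"roll":[0,0,0,0,0,0,0,0,0,0]}' 25
python3 - <<'E'
from h import *
im,t,R=wsnap("wB"); print(wpix((.4285,-.273,.062),t,R)); cv2.imwrite("pics/wBc.png",cv2.resize(im[45:125,220:300],None,fx=7,fy=7,interpolation=cv2.INTER_CUBIC))
E
```

```text
time_s: 13.4
tcp_pos: [0.4082, -0.1856, 0.1536]
eef_rot: [4.2, 90.0, 107.8]
contact_force: [0.9, -0.8, 0.2]
gripper_width: 0.0396
(np.float64(262.24347873211383), np.float64(87.30424056941906))
```

View pics/wB.png

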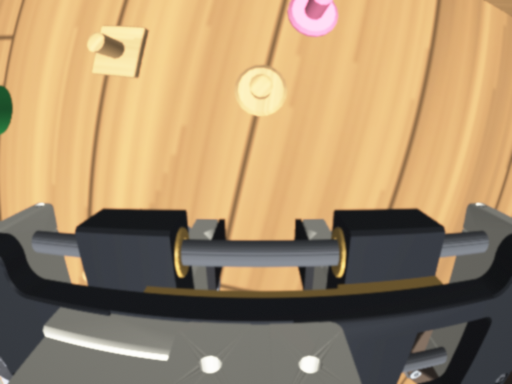

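View pics/wBc.png

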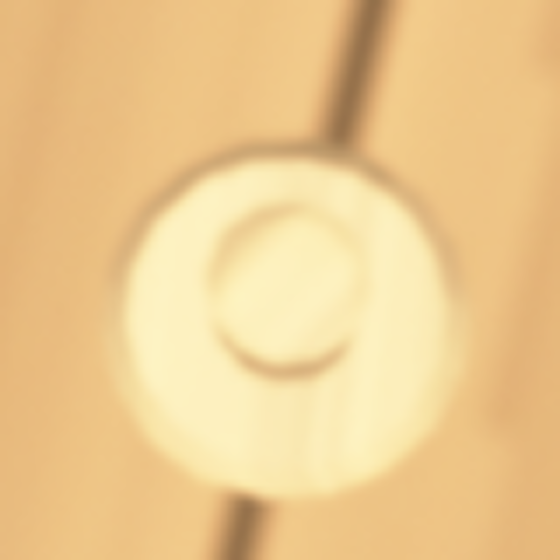

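B is a round base at (261,91). The square one is at (120,50) and pink at (313,12), both clear of the fingers.

Run:
```python
from h import *
d=np.load("pics/wB.npz"); t,R=d["t"],d["R"]
f=lambda x,y,z: wonz(220+(x+.5)/7-.5,45+(y+.5)/7-.5,z,t,R)
a,b=f(287,282,.062),f(287,320,.008)
print(a.round(4),b.round(4),"dia",np.linalg.norm(f(112,320,.008)-f(462,320,.008)))
p=(a+b)/2; plan(p[0],p[1],.021,13.5)
```

```text
[ 0.4303 -0.2747  0.062 ] [ 0.4301 -0.2745  0.008 ] dia 0.050607602494504245
t 13.45 tcp [ 0.4082 -0.1857  0.1536] jaw yaw -166.4 x axis [-0. -0. -1.] w 0.0394 F [ 0.3 -0.8 -0.5]
delta tool: [ 0.1326 -0.0004 -0.0916] j [  0.9   2.6 -32.7   0.  -54.7  12.7]
world yaw turn -0.1 deg -> roll rad about tool x(down): 0.0018
delta in turned tool frame [ 0.1326 -0.0006 -0.0916]
```

```bash
python3 -m creep '{"jaw":[0.1,0.1,0.1,0.1,0.1,0.1,0.1,0.1,0.1,0.1],"translation":[[0,-0.0005,-0.03],[0,0,-0.04],[0,0,-0.0216],[0,0,0],[0,0,0],[0.03,0,0],[0.03,0,0],[0.03,0,0],[0,0,0],[0,0,0]],"roll":[0,0,0,0,0,0,0,0,0,0]}' 20
python3 - <<'E'
from h import *
plan(.4302,-.2746,.021,13.5)
E
```

```text
time_s: 14.45
tcp_pos: [0.4303, -0.2741, 0.0641]
eef_rot: [85.4, 89.9, -170.9]
contact_force: [0.5, -0.4, -0.0]
gripper_width: 0.0392
t 14.45 tcp [ 0.4303 -0.2741  0.0641] jaw yaw -166.33 x axis [-0.001 -0.    -1.   ] w 0.0392 F [ 0.5 -0.4 -0. ]
delta tool: [ 0.0431  0.0002 -0.0005] j [-10.4  15.  -31.8   0.  -43.3  24.1]
world yaw turn -0.17 deg -> roll rad about tool x(down): 0.003
delta in turned tool frame [ 0.0431  0.0002 -0.0005]
```

```bash
python3 -m creep '{"jaw":[0.1,0.1,0.1,0.1,0.1,0.1,1,1,1,1],"translation":[[0.015,0,0],[0.015,0,0],[0.0115,0,0],[0,0,0],[0,0,0],[0,0,0],[0,0,0],[0,0,0],[0,0,0],[0,0,0]],"roll":[0,0,0,0,0,0,0,0,0,0]}' 25
python3 - <<'E'
from h import *
plan(.5279,-.0867,.14,13.5)
E
```

```text
time_s: 15.45
tcp_pos: [0.4303, -0.2746, 0.0223]
eef_rot: [-158.1, 90.0, -54.4]
contact_force: [-0.2, 0.4, 2.2]
gripper_width: 0.0193
t 15.45 tcp [ 0.4303 -0.2746  0.0223] jaw yaw -166.38 x axis [ 0. -0. -1.] w 0.0193 F [-0.2  0.4  2.2]
delta tool: [-0.1177 -0.1391  0.1596] j [-10.5  18.6 -34.1   0.  -37.3  24.1]
world yaw turn -0.12 deg -> roll rad about tool x(down): 0.002
delta in turned tool frame [-0.1177 -0.1388  0.1599]
```

```bash
python3 -m creep '{"jaw":[1,1,1,1,1,1,1,1,1,1],"translation":[[0,0,0],[-0.02,0,0],[-0.04,0,0],[-0.04,0,0],[-0.0177,-0.01,0.01],[0,-0.03,0.03],[0,-0.03,0.035],[0,-0.03,0.035],[0,-0.02,0.025],[0,-0.01,0.01]],"roll":[0,0,0,0,0,0,0,0,0,0]}' 25
python3 - <<'E'
import cv2
im=cv2.imread("pics/wT2.png"); cv2.imwrite("pics/wT2c.png",cv2.resize(im[0:160,160:360],None,fx=3.75,fy=3.75,interpolation=cv2.INTER_CUBIC))
E
```

```text
time_s: 16.45
tcp_pos: [0.5234, -0.1006, 0.1396]
eef_rot: [-23.0, 90.0, 80.7]
contact_force: [-0.6, 0.7, -0.7]
gripper_width: 0.0199
```

View pics/wT2c.png

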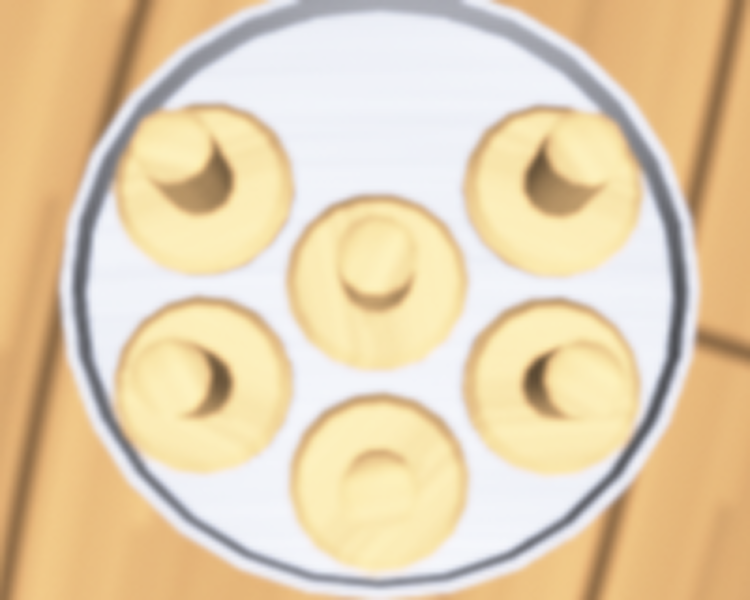

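Run:
```python
from h import *
d=np.load("pics/wT2.npz"); t,R=d["t"],d["R"]
f=lambda x,y,z: wonz(160+(x+.5)/3.75-.5,(y+.5)/3.75-.5,z,t,R)
fitring([f(x,y,.010) for x,y in ((205,189),(552,191),(204.5,385),(551.5,386),(379,483))])
print("mid",f(377.5,282,.010).round(4))
plan(.5277,-.0867,.105,13.5)
```

```text
centre [ 0.5143 -0.0303] used [5, 3, 0, 2, 1] resid mm [-0.  -0.4  0.2 -0.  -0.1  0.1  0.2  0.2 -0.3  0.1]
gap [ 0.5278 -0.0867] dir deg 283.45807660297567
mid [ 0.5147 -0.0307  0.01  ]
t 16.45 tcp [ 0.5234 -0.1006  0.1396] jaw yaw -166.26 x axis [ 0.  0. -1.] w 0.0199 F [-0.6  0.7 -0.7]
delta tool: [ 0.0346 -0.0075  0.0125] j [ 10.2  11.6 -24.1  -0.  -54.3   3.5]
world yaw turn -0.24 deg -> roll rad about tool x(down): 0.0041
delta in turned tool frame [ 0.0346 -0.0074  0.0125]
```

```bash
python3 -m creep '{"jaw":[1,1,1,1,1,1,1,1,1,1],"translation":[[0,-0.008,0.0135],[0,0,0],[0,0,0],[0.01,0,0],[0.02,0,0],[0.01,0,0],[0,0,0],[0,0,0],[0,0,0],[0,0,0]],"roll":[0,0,0,0,0,0,0,0,0,0]}' 25
python3 - <<'E'
from h import *
plan(.5278,-.0867,.0255,13.5)
E
```

```text
time_s: 17.45
tcp_pos: [0.5276, -0.088, 0.1005]
eef_rot: [-97.8, 89.9, 5.9]
contact_force: [-0.5, 0.2, -1.0]
gripper_width: 0.0197
t 17.45 tcp [ 0.5276 -0.088   0.1005] jaw yaw -166.39 x axis [ 0.001  0.    -1.   ] w 0.0197 F [-0.5  0.2 -1. ]
delta tool: [ 0.075  -0.0004  0.0013] j [ 11.5  14.3 -26.6   0.  -49.1   2.1]
world yaw turn -0.11 deg -> roll rad about tool x(down): 0.0019
delta in turned tool frame [ 0.075  -0.0004  0.0013]
```

```bash
python3 -m creep '{"jaw":[1,1,1,1,1,1,1,1,1,1],"translation":[[0,-0.0005,0.0013],[0.015,0,0],[0.02,0,0],[0.015,0,0],[0.005,0,0],[0,0,0],[0,0,0],[0,0,0],[0,0,0],[0,0,0]],"roll":[0,0,0,0,0,0,0,0,0,0]}' 25
python3 - <<'E'
from h import *
plan(.5278,-.0867,.0255,13.5)
from plant import capture
for n in ("scene","side"):
    cv2.imwrite(f"pics/{n}2.png",capture(n)["image"][:,:,::-1])
a=cv2.imread("pics/scene2.png")[150:240,190:290]; b=cv2.imread("pics/side2.png")[150:240,210:320]
cv2.imwrite("pics/pl2.png",np.hstack([cv2.resize(a,(400,360)),cv2.resize(b,(400,360))]))
E
```

```text
time_s: 18.45
tcp_pos: [0.5276, -0.0866, 0.0453]
eef_rot: [-92.8, 89.9, 10.8]
contact_force: [0.6, -0.8, -1.5]
gripper_width: 0.0194
t 18.45 tcp [ 0.5276 -0.0866  0.0453] jaw yaw -166.39 x axis [ 0.001  0.    -1.   ] w 0.0194 F [ 0.6 -0.8 -1.5]
delta tool: [ 0.0198 -0.0002 -0.0002] j [ 11.7  18.4 -29.9   0.  -41.6   1.9]
world yaw turn -0.11 deg -> roll rad about tool x(down): 0.0019
delta in turned tool frame [ 0.0198 -0.0002 -0.0002]
```

View pics/pl2.png

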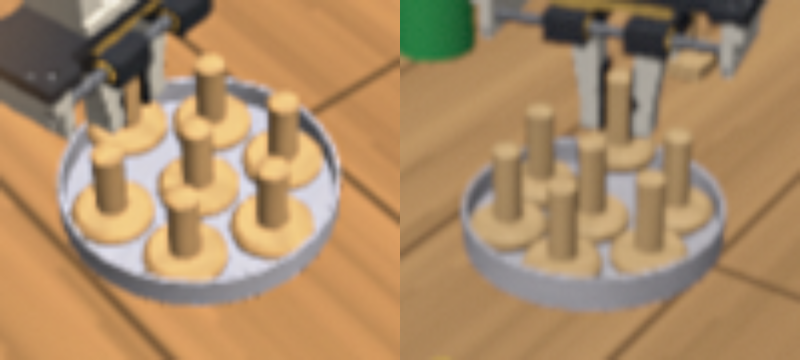

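The held stamp hangs over the gap, clear of its neighbours. Lowering it.

```bash
python3 -m creep '{"jaw":[1,1,1,1,1,1,1,1,1,1],"translation":[[0.005,0,0],[0.005,0,0],[0.005,0,0],[0.003,0,0],[0.002,0,0],[0,0,0],[0,0,0],[0,0,0],[0,0,0],[0,0,0]],"roll":[0,0,0,0,0,0,0,0,0,0]}' 25
```

```text
time_s: 19.55
tcp_pos: [0.527, -0.0867, 0.0253]
eef_rot: [102.4, 90.0, -154.0]
contact_force: [-4.5, 1.3, 8.0]
gripper_width: 0.0196
```

```bash
python3 -m creep '{"jaw":[1,0.7,0.4,0.1,0.1,0.1,0.1,0.1,0.1,0.1],"translation":[[0,0,0],[0,0,0],[0,0,0],[0,0,0],[0,0,0],[0,0,0],[0,0,0],[0,0,0],[0,0,0],[0,0,0]],"roll":[0,0,0,0,0,0,0,0,0,0]}' 25
python3 -m creep '{"jaw":[0.1,0.1,0.1,0.1,0.1,0.1,0.1,0.1,0.1,0.1],"translation":[[-0.01,0,0],[-0.02,0,0],[-0.03,0,0],[-0.04,0,0],[-0.04,0,0],[-0.02,0,0.04],[0,0,0.05],[0,0,0.05],[0,0,0.03],[0,0,0]],"roll":[0,0,0,0,0,0,0,0,0,0]}' 25
python3 -m creep '{"jaw":[0.1,0.1,0.1,0.1,0.1,0.1,0.1,0.1,0.1,0.1],"translation":[[0,0,0],[0,0,0],[0,0,0],[0,0,0],[0,0,0],[0,0,0],[0,0,0],[0,0,0],[0,0,0],[0,0,0]],"roll":[0,0,0,0,0,0,0,0,0,0]}' 25
python3 - <<'E'
from h import *
im,t,R=wsnap("wF"); plan(.5278,-.0867,.1,13.5); cv2.imwrite("pics/wFc.png",cv2.resize(im[0:160,160:360],None,fx=3.75,fy=3.75,interpolation=cv2.INTER_CUBIC))
from plant import capture
for n in ("scene","side"):
    cv2.imwrite(f"pics/{n}3.png",capture(n)["image"][:,:,::-1])
a=cv2.imread("pics/scene3.png")[150:240,190:290]; b=cv2.imread("pics/side3.png")[150:240,210:310]
cv2.imwrite("pics/pl3.png",np.hstack([cv2.resize(a,(400,360)),cv2.resize(b,(400,360))]))
E
```

```text
time_s: 20.55
tcp_pos: [0.5273, -0.0866, 0.0247]
eef_rot: [144.0, 90.0, -112.4]
contact_force: [0.1, -0.4, -0.6]
gripper_width: 0.0395
time_s: 21.55
tcp_pos: [0.4868, 0.0815, 0.186]
eef_rot: [-67.3, 89.9, 36.5]
contact_force: [0.2, -0.3, 0.0]
gripper_width: 0.0393
time_s: 22.55
tcp_pos: [0.4873, 0.0786, 0.1848]
eef_rot: [141.8, 90.0, -114.6]
contact_force: [0.3, -0.5, 0.4]
gripper_width: 0.0395
t 22.6 tcp [0.4873 0.0787 0.1848] jaw yaw -166.39 x axis [ 0.  0. -1.] w 0.0394 F [0.2 0.3 0.7]
delta tool: [ 0.0848 -0.0004 -0.1702] j [ 32.    5.3 -25.2  -0.  -59.5 -18.4]
world yaw turn -0.11 deg -> roll rad about tool x(down): 0.0019
delta in turned tool frame [ 0.0848 -0.0008 -0.1702]
```

View pics/wFc.png

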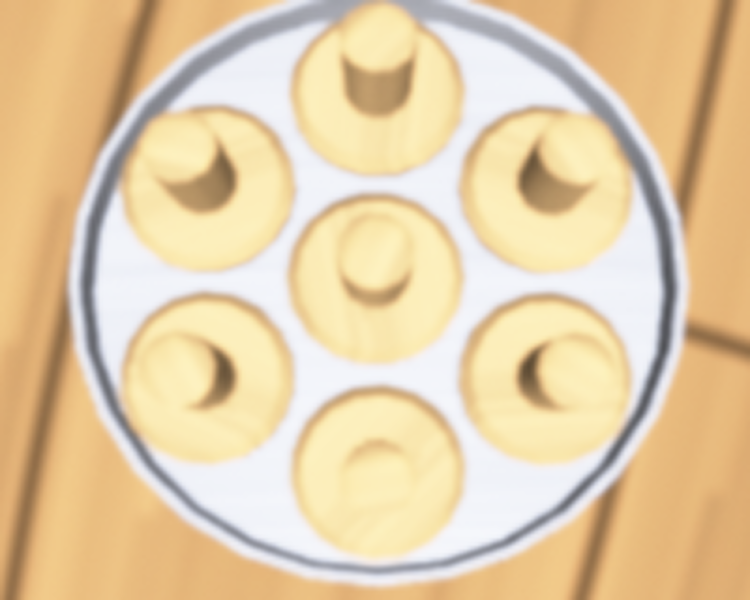

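View pics/pl3.png

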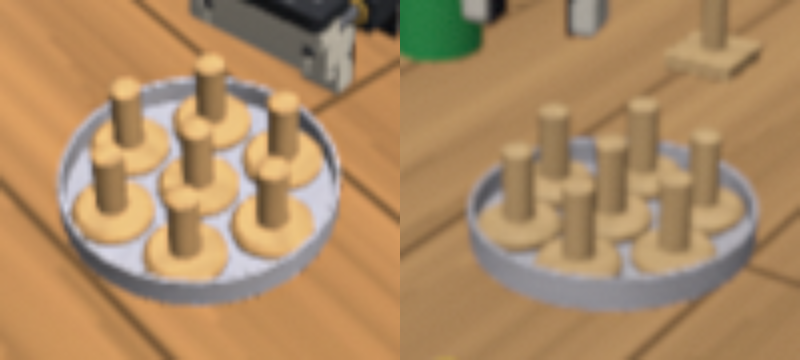

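All seven stamps stand flat and evenly spaced: the middle one at crop (377,280), the ring one at (378,90). One numeric check, then I'll hand in.

Run:
```python
from h import *
d=np.load("pics/wF.npz"); t,R=d["t"],d["R"]
f=lambda x,y,z: wonz(160+(x+.5)/3.75-.5,(y+.5)/3.75-.5,z,t,R)
print("ring base low edge ->centre",(f(377.5,174,.010)[:2]+np.array([.235,-.972])*.0265).round(4),"ring top",f(380,36,.065).round(4))
print("mid",f(376,279,.010).round(4),f(376,250,.065).round(4))
q=fitring([f(x,y,.010) for x,y in ((208,187),(546,188),(208,379),(546,379),(378.5,472))])
from plant import *
close_job()
```

```text
ring base low edge ->centre [ 0.5281 -0.0878] ring top [ 0.5272 -0.0864  0.065 ]
mid [ 0.5147 -0.0303  0.01  ] [ 0.5147 -0.0303  0.065 ]
centre [ 0.5143 -0.0304] used [5, 3, 0, 2, 1] resid mm [ 0.3 -0.6  0.  -0.4  0.1  0.5 -0.1  0.5 -0.3  0. ]
gap [ 0.5279 -0.0868] dir deg 283.5214030871839
the job is handed in; nothing more can be done
```

The tin is in order and the job is handed in, after about 23 of the 54 s. The hand-in reports no verdict, so this rests on my own last measurements.

- **Stamps moved:** I put one matching stamp (53 mm base) in the middle place and the other in the gap in the ring. The small-based, square and coloured stamps were not touched.
- **Position:** From the last wrist picture, the middle stamp is about 0.5 mm from its place and the ring stamp about 1 mm. All seven look upright and flat in all three camera views. The gripper was open and well clear at the end.
- **Force at the ring place:** The ring stamp met about 8 N upward and 4.5 N sideways as it touched down, far below the limits. The side force was gone once I released it, and the neighbouring stamps had not visibly moved.
- **Camera disagreement:** The fixed cameras differed from the wrist camera by up to about 7 mm on loose stamp B and 4 mm elsewhere. I used the wrist camera's values throughout.

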